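# Find the socket that fits the column-foot nut

## Robot

A 6-joint arm with a two-finger parallel gripper is mounted at the origin on the work surface. World frame = base frame: x ahead of the robot, y to its left, z up, the work surface at z = 0. Lengths are in m, angles in rad, forces in N, time in s.
With the tool pointing down it reaches from about 0.35 to 0.8 m from the base axis. Payload 7.3 kg.
Tool frame: the origin (TCP) lies between the finger pads; the fingertips stand 25 mm ahead of it and the grasp point (between the pads) lies 6 mm ahead of it (r.tip_extent is the distance from the TCP to the fingertips, in m); z points along the fingers, y is the line along which they close (so a half turn about z gives the same grasp; the last joint's range is limited). The gripper opens to 85 mm and grips with 20 to 120 N. Pads are 22 mm wide; open, the fingers measure 114 mm over their backs; the gripper's body (76 mm by 85 mm) begins 54 mm behind the grasp point. The pads swing forward as they close: fully open they stand 13 mm farther back than shut.
Start: joints at [1.129, 0.342, 1.524, -0, 1.275, -0.146], TCP at [0.153, 0.502, 0.233] pointing down, gripper open.
Joint ranges: [-2.53, 2.53], [-0.77, 2.02], [0.04, 2.7], [-1, 4.14], [0.28, 2.66], [-3.11, 3.11]. Speed limits (rad/s): [2.57, 2.57, 3.14, 3.14, 3.14, 3.14].

## Interface

Orientations are given as a unit quaternion [x, y, z, w].
In Python, from workcell import r, command_gripper, optics gives the robot as it stands. The module is installed in compiled form; this text tells all that it offers. Calls block until the motion is done:
- r.reach(position, orientation): joint-space move of the TCP to a pose.
- r.move_straight(position, orientation=None, speed=0.15, max_force=None): straight line of the TCP; orientation=None keeps the orientation; speed is the mean speed in m/s. With max_force (N) it stops when the force on the tool has changed by that much, and returns True; else False.
- r.movej(angles): joint-space move.
- command_gripper(opening, force=None): finger opening in m; force is the grip in N (None keeps the last); returns when the fingers have stopped.
- r.hold(seconds).
- r.solve_ik(position, orientation): joint angles nearest the present ones, or None.
- r.read_state(): the state.
- optics.get_image(name): name is "scene" or "top"; returns (picture, depth): 480x640x3 uint8, red, green, blue; 480x640 float32, m along the optical axis (not along the pixel's ray), 0 where there is no reading.
- optics.camera_model(name): a dict with "K" (3x3 intrinsics, pixels), "k1" (the pictures are not rectified: a ray, as slopes to the right and down, at radius r is drawn at 1 + k1 r^2 times it, then the intrinsics apply), "R" (3x3) and "t" (3): a world point X has camera coordinates R X + t. Camera axes: x right, y down, z forward; pixel columns grow to the right and rows downward; lengths in m; the calibration is good to about 2 mm. A picture is of the moment at which its call begins. camera_model takes no time and is no camera call.
A pose or a line that the arm cannot do raises r.PlanningError and nothing moves.
- r.finish_job(): hands the job in; it is judged then, once.
The state is a dict: "time_s": time; "joint_positions": joint angles; "dq": joint speeds; "tau": joint torques, N m; "eef_pos": TCP position; "eef_rot": TCP orientation; "contact_force": force on the tool from outside, world axes, zero at the start; "torque": the same for the moment, N m; "grip_width": finger opening in m; "grip_force": force on a finger pad.
Only numpy, scipy, OpenCV 4.12 (cv2) and the standard library are available. Lean on these libraries where they do the work, as an engineer would, in place of code of your own. Each camera call takes 0.05 s, during which the arm holds its last target. There are 200 camera calls.

## Task

Find the socket that fits the hex nut on the column foot standing out on the bench (not the feet waiting in the orange tray): the smallest of the three that goes all the way down over the nut. Finish while still holding that socket by its grip, upright and seated fully home on the nut; the other two must be standing upright on the plywood rack, so put back any that you tried, and leave the stamps, the mouse and the spray bottle where they are.

Things in the scene. Friction and masses are not known exactly. Their poses are not given: they have to be found in the camera images.
- foot_a: column foot A: grey cast plate 100 x 100 x 22 mm, immovable; round boss 58 mm in diameter, flat top 45 mm above the bench; on it a fixed brass hex nut 14 mm high (top at 59 mm), two flats looking along +x and -x. Origin: centre of the underside, on the nut's axis. Nut 19, 24 or 30 mm across flats, a different one on each foot; which is not told.
- foot_b: column foot B: grey cast plate 100 x 100 x 22 mm, immovable; round boss 58 mm in diameter, flat top 45 mm above the bench; on it a fixed brass hex nut 14 mm high (top at 59 mm), two flats looking along +x and -x. Origin: centre of the underside, on the nut's axis. Any one of the three feet stands on the open bench, the other two in the tray.
- foot_c: column foot C: grey cast plate 100 x 100 x 22 mm, immovable; round boss 58 mm in diameter, flat top 45 mm above the bench; on it a fixed brass hex nut 14 mm high (top at 59 mm), two flats looking along +x and -x. Origin: centre of the underside, on the nut's axis. The right socket (2.2 mm play) goes on if its flats are within 5 degrees of the nut's; rim ends on the boss.
- tray: flat orange plastic tray 130 x 250 mm with a 14 mm rim, fixed at the far edge of the bench, holding the two feet that are not part of the job. Origin: centre of the underside. (Fits: a socket too small stops on a nut's top, 12.5 to 14 mm short of the boss; one too large goes down but is loose by over 6 mm and turns freely.)
- rack: plywood socket rack, fixed and level, 64 (x) x 270 (y) x 12 mm, with three pins 9 mm in diameter, 7 mm tall, at y = -85, 0 and +85 mm in its frame; one socket stands over each pin with its mouth on the plywood (12 mm above the bench), in any order. Origin: centre of the underside.
- socket_small: small steel hex socket, yellow band, standing mouth down. Steel 31 mm in diameter from 0 to 36 mm up, then a black square grip 22 x 22 mm from 36 to 88 mm (top). Hex bore 21.2 mm across flats, 20 mm deep, mouth chamfered 1.5 mm. About 120 g. Origin: centre of the mouth; z up; grip faces look along x and y, two bore flats along +x and -x.
- socket_medium: medium steel hex socket, red band, standing mouth down. Steel 37 mm in diameter from 0 to 36 mm up, then a black square grip 22 x 22 mm from 36 to 88 mm (top). Hex bore 26.2 mm across flats, 20 mm deep, mouth chamfered 1.5 mm. About 160 g. Origin: centre of the mouth; z up; grip faces look along x and y, two bore flats along +x and -x.
- socket_large: large steel hex socket, blue band, standing mouth down. Steel 44 mm in diameter from 0 to 36 mm up, then a black square grip 22 x 22 mm from 36 to 88 mm (top). Hex bore 32.2 mm across flats, 20 mm deep, mouth chamfered 1.5 mm. About 220 g. Origin: centre of the mouth; z up; grip faces look along x and y, two bore flats along +x and -x.
- stamp_big: red plastic hand stamp, 42 mm in diameter, 60 mm tall, a bystander. Origin: centre of the underside.
- stamp_small: smaller red hand stamp, 30 mm in diameter, 50 mm tall, a bystander. Origin: centre of the underside.
- mouse: black computer mouse 58 x 100 x 34 mm, a bystander. Origin: centre of the underside.
- cleaner: clear spray cleaner bottle with a white cap, 42 mm in diameter, 120 mm tall, a bystander. Origin: centre of the underside.
Mind the look-alikes: they are no part of the job. What is shaped like the socket_small but purple or turquoise is not meant. Leave any purple or turquoise look-alike of the socket_large alone.

How it is judged:
By the outcome, as a careful person would: the job done as asked, in the order asked, and still so for the second after the job is handed in, while the arm keeps its last pose, push and grip.
It also fails if it takes over 72 s, if anything falls off the work surface, if the arm or the gripper's body presses on something with over 40 N, if the wrist force passes 120 N, or if a joint passes its speed limit or range.

## Working session

There is one attempt and no reset: what is moved stays moved. The work goes in short steps, each a Python script; the robot and the scene stay as the last script left them, time stands still between calls to the robot, and variables do not carry over. Pictures are saved under pics/ and viewed, at most 10 in all, crops included, and the job is handed in when it is done.

```bash
mkdir -p pics; cat > h.py <<'E'
import numpy as np, cv2
from workcell import r, command_gripper, optics
def grab(name,tag=None):
    im,d=optics.get_image(name)
    if tag: cv2.imwrite(f'pics/{tag}.png',im[:,:,::-1]); np.save(f'pics/{tag}_d.npy',d)
    return im,d
def ray(cm,u,v):
    K=np.array(cm['K']);x=(u-K[0,2])/K[0,0];y=(v-K[1,2])/K[1,1]
    a,b=x,y
    for _ in range(20):
        f=1+cm['k1']*(a*a+b*b);a,b=x/f,y/f
    R=np.array(cm['R']);t=np.array(cm['t']);return -R.T@t,R.T@np.array([a,b,1.])
def onplane(cm,u,v,z):
    c,d=ray(cm,u,v);return c+d*(z-c[2])/d[2]
def atdepth(cm,u,v,dep):
    c,d=ray(cm,u,v);return c+d*dep
def proj(cm,X):
    p=np.array(cm['R'])@np.array(X)+np.array(cm['t']);a,b=p[:2]/p[2];f=1+cm['k1']*(a*a+b*b)
    return np.array(cm['K'])[:2,:2]@np.array([a*f,b*f])+np.array(cm['K'])[:2,2]
def tri(c1,p1,c2,p2):
    a,u=ray(c1,*p1);b,v=ray(c2,*p2);s=np.linalg.lstsq(np.c_[u,-v],b-a,rcond=None)[0]
    P,Q=a+u*s[0],b+v*s[1];return (P+Q)/2,np.linalg.norm(P-Q)
E
python3 - <<'E'
from h import *
for n in('scene','top'):
    grab(n,n+'0');cm=optics.camera_model(n);print(n,{k:np.round(v,3).tolist() for k,v in cm.items()})
s=r.read_state();print(s['eef_pos'],s['eef_rot'],s['time_s'],r.tip_extent)
E
```

```text
scene {'K': [[526.085, 0.0, 317.139], [0.0, 526.085, 233.555], [0.0, 0.0, 1.0]], 'k1': -0.081, 'R': [[-0.86, 0.509, -0.011], [0.319, 0.522, -0.791], [-0.397, -0.684, -0.611]], 't': [0.537, -0.136, 1.535]}
top {'K': [[574.376, 0.0, 317.539], [0.0, 574.376, 235.529], [0.0, 0.0, 1.0]], 'k1': -0.109, 'R': [[-0.019, -1.0, 0.004], [-0.998, 0.018, -0.063], [0.063, -0.005, -0.998]], 't': [0.003, 0.591, 1.166]}
[0.15286063 0.50187272 0.23259628] [ 1.47361631e-01  9.89082430e-01 -6.73100149e-04 -2.09961034e-04] 0.1 0.025
```

View pics/scene0.png

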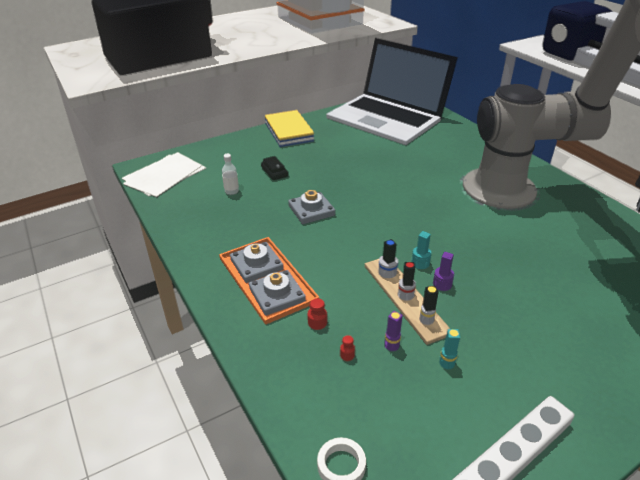

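View pics/top0.png

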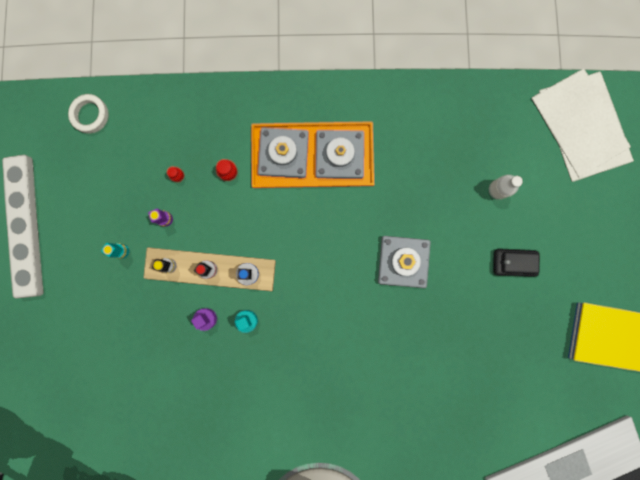

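The scene picture shows three sockets on the rack: blue (390,255), red (408,280) and yellow (430,302). Its look-alikes are turquoise (423,250) and (451,348), and purple (444,272) and (394,330). The bench foot is at (311,200) there and (405,262) in top. The top picture shows the caps at blue (245,273), red (204,269) and yellow (161,265), with tray nuts at (282,149) and (341,151).

```bash
cat > m.py <<'E'
from h import *
def mask(im,kind):
    h=cv2.cvtColor(im,cv2.COLOR_RGB2HSV).astype(int);H,S,V=h[...,0],h[...,1],h[...,2]
    return {'blue':(H>100)&(H<125)&(S>120)&(V>60),'red':((H<6)|(H>174))&(S>140)&(V>70),'yellow':(H>23)&(H<35)&(S>140)&(V>90),
     'brass':(H>12)&(H<30)&(S>90)&(V>90),'grey':(S<70)&(V>60)}[kind].astype(np.uint8)
def blobs(im,kind,roi,amin=8):
    x0,y0,x1,y1=roi;m=np.zeros(im.shape[:2],np.uint8);m[y0:y1,x0:x1]=mask(im,kind)[y0:y1,x0:x1]
    n,l,s,c=cv2.connectedComponentsWithStats(m)
    return [(int(s[i,4]),c[i].round(1),s[i,:4].tolist(),(l==i).astype(np.uint8)) for i in range(1,n) if s[i,4]>=amin]
E
python3 - <<'E'
from m import *
T=cv2.imread('pics/top0.png')[:,:,::-1].copy();S=cv2.imread('pics/scene0.png')[:,:,::-1].copy()
dT=np.load('pics/top0_d.npy');dS=np.load('pics/scene0_d.npy');ct,cs=[optics.camera_model(n) for n in('top','scene')]
for nm,roi in(('top',{'b':(385,240,425,282),'t1':(265,130,300,168),'t2':(322,132,360,170)}),('scene',{'b':(295,185,330,208),'t1':(262,265,295,295),'t2':(242,240,270,262)})):
    for k,q in roi.items():
        for b in blobs(T if nm=='top' else S,'brass',q): print(nm,'nut',k,b[:3])
for k,rt,rs in(('blue',(230,258,265,290),(375,232,402,252)),('red',(190,255,222,285),(396,255,418,275)),('yellow',(148,252,180,280),(420,280,442,298))):
    for nm,im,q,d,cm in(('top',T,rt,dT,ct),('scene',S,rs,dS,cs)):
        for b in blobs(im,k,q,4): print(nm,k,b[:3], atdepth(cm,*b[1],d[int(round(b[1][1])),int(round(b[1][0]))]).round(4))
# plate and rack
g=blobs(T,'grey',(370,230,440,295),300)
for b in g:
    c=max(cv2.findContours(b[3],0,1)[0],key=cv2.contourArea);R=cv2.boxPoints(cv2.minAreaRect(c));P=np.array([onplane(ct,*p,.022) for p in R]);print('plate',b[0],P[:,:2].round(4).tolist(),P.mean(0).round(4), np.linalg.norm(np.diff(P,axis=0),axis=1).round(4))
h=cv2.cvtColor(T,cv2.COLOR_RGB2HSV).astype(int);m=((h[...,0]<22)&(h[...,0]>8)&(h[...,1]>50)&(h[...,1]<190)&(h[...,2]>110)).astype(np.uint8);m[:240]=0;m[300:]=0;m[:,:130]=0;m[:,290:]=0
m=cv2.morphologyEx(m,cv2.MORPH_OPEN,np.ones((2,2)))
c=np.vstack(cv2.findContours(m,0,1)[0]);R=cv2.boxPoints(cv2.minAreaRect(c));P=np.array([onplane(ct,*p,.012) for p in R]);print('rack',R.round(1).tolist(),P[:,:2].round(4).tolist(),P.mean(0).round(4),np.linalg.norm(np.diff(P,axis=0),axis=1).round(4))
# depth heights
for nm,p in(('bench',(320,330)),('rack',(222,272)),('platecorner',(388,245)),('boss',(395,252)),('nut',(401,262)),('nutT1',(282,149)),('nutT2',(341,151))): print(nm,atdepth(ct,*p,dT[p[1],p[0]]).round(4))
a=cv2.resize(T[225:300,130:290],None,fx=5,fy=5,interpolation=cv2.INTER_CUBIC)[:, :, ::-1]
def cr(x,y,w=20,f=6): return cv2.resize(T[y-w:y+w,x-w:x+w],None,fx=f,fy=f,interpolation=cv2.INTER_CUBIC)[:,:,::-1]
b=np.hstack([cr(405,262,20,5),cr(282,149,20,5),cr(341,151,20,5),np.zeros((200,200,3),np.uint8)]);cv2.imwrite('pics/crop1.png',np.vstack([a,b]))
E
```

```text
top nut b (140, array([406.4, 261.2]), [399, 254, 16, 15])
top nut t1 (95, array([281.7, 148.7]), [276, 143, 13, 12])
top nut t2 (57, array([340.1, 150.2]), [336, 146, 10, 9])
scene nut b (80, array([310.8, 194.8]), [305, 190, 12, 10])
scene nut t1 (83, array([275.4, 278.4]), [270, 273, 11, 11])
scene nut t2 (46, array([254.9, 248.9]), [251, 244, 8, 9])
top blue (72, array([243.2, 273.7]), [239, 270, 10, 9]) [0.5148 0.1362 0.1024]
scene blue (38, array([389.9, 242.1]), [386, 240, 9, 5]) [0.5129 0.1347 0.0993]
top red (70, array([200. , 268.9]), [196, 265, 9, 9]) [0.5253 0.2196 0.101 ]
scene red (33, array([409.4, 264.3]), [406, 262, 8, 6]) [0.5229 0.2171 0.0991]
top yellow (79, array([157.6, 264.8]), [153, 260, 10, 10]) [0.5345 0.3022 0.1007]
scene yellow (28, array([431.3, 289. ]), [428, 287, 8, 5]) [0.534  0.3015 0.1008]
plate 2207 [[0.4885, -0.1285], [0.5888, -0.139], [0.5788, -0.2408], [0.4783, -0.2297]] [ 0.5336 -0.1845  0.022 ] [0.1008 0.1023 0.1011]
rack [[145.1999969482422, 278.3999938964844], [148.10000610351562, 248.5], [275.3999938964844, 261.20001220703125], [272.3999938964844, 291.1000061035156]] [[0.508, 0.3533], [0.5703, 0.3467], [0.5393, 0.0805], [0.4777, 0.0877]] [0.5238 0.217  0.012 ] [0.0626 0.268  0.062 ]
bench [ 0.395  -0.0092  0.0016]
rack [0.5189 0.1913 0.0141]
platecorner [ 0.5683 -0.1527  0.0197]
boss [ 0.553  -0.1645  0.0359]
nut [ 0.5321 -0.1725  0.0608]
nutT1 [0.7644 0.061  0.058 ]
nutT2 [ 0.7579 -0.058   0.0591]
```

View pics/crop1.png

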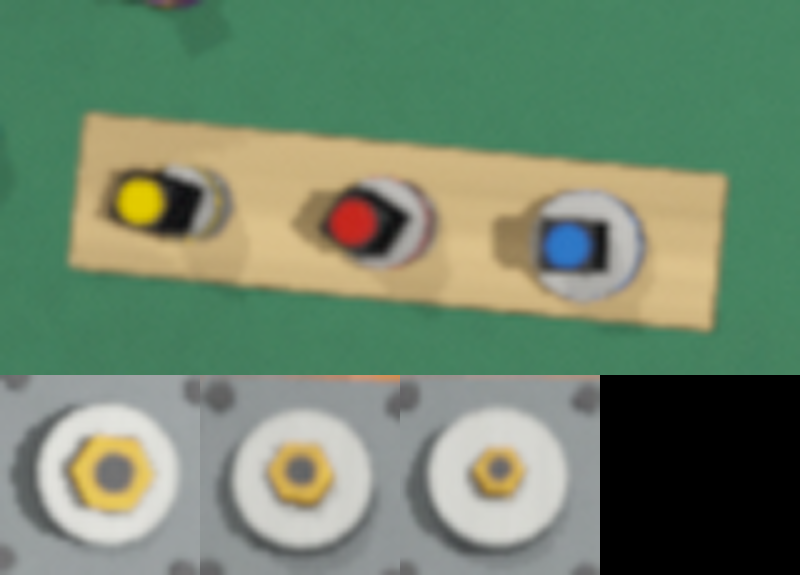

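The crop shows that the bench nut is clearly the largest: its brass bounding box is 16 px against 13 and 10 px, about 30 mm. That points to the large blue-band socket, top (243,274), on the rack. The candidates that could be confused with it are turquoise (245,321), purple (204,320) and, on the rack, red (200,269). Its flats look along ±x of the foot, whose yaw is about -6°.

```bash
cat >> h.py <<'E'
def quat(phi): # tool down, closing line at angle phi (deg) in the world xy
    a=np.radians((90+phi)/2);return [np.cos(a),np.sin(a),0,0]
E
python3 - <<'E'
from m import *
T=cv2.imread('pics/top0.png')[:,:,::-1].copy();S=cv2.imread('pics/scene0.png')[:,:,::-1].copy()
dT=np.load('pics/top0_d.npy');ct,cs=[optics.camera_model(n) for n in('top','scene')]
for k,a,b in(('blue',(243.2,273.7),(389.9,242.1)),('red',(200,268.9),(409.4,264.3)),('yellow',(157.6,264.8),(431.3,289.)),('nut',(406.4,261.2),(310.8,194.8))):
    P,e=tri(ct,a,cs,b);print(k,P.round(4),'gap',e.round(4),'rayT',onplane(ct,*a,.059 if k=='nut' else .1)[:2].round(4),'rayS',onplane(cs,*b,.059 if k=='nut' else .1)[:2].round(4))
for nm,im,cm,q in(('top',T,ct,(385,240,430,285)),('scene',S,cs,(290,183,335,212))):
    h=cv2.cvtColor(im,cv2.COLOR_RGB2HSV).astype(int);m=((h[...,1]<45)&(h[...,2]>185)).astype(np.uint8);x0,y0,x1,y1=q;z=np.zeros_like(m);z[y0:y1,x0:x1]=m[y0:y1,x0:x1]
    c=cv2.convexHull(np.vstack(cv2.findContours(z,0,1)[0]))
    W=np.array([onplane(cm,*p[0],.045)[:2] for p in c]);(cc,rr)=cv2.minEnclosingCircle((W*1000).astype(np.float32))
    A=np.c_[2*W,np.ones(len(W))];s=np.linalg.lstsq(A,(W**2).sum(1),rcond=None)[0];print('boss',nm,s[:2].round(4),'rad',np.sqrt(s[2]+s[0]**2+s[1]**2).round(4),np.round(cc,1),round(rr,1))
# grip yaw from dark mask
for k,q in(('blue',(230,258,265,290)),('red',(188,255,222,285))):
    x0,y0,x1,y1=q;h=cv2.cvtColor(T,cv2.COLOR_RGB2HSV).astype(int);m=np.zeros(T.shape[:2],np.uint8);b=mask(T,k)|(h[...,2]<60);m[y0:y1,x0:x1]=b[y0:y1,x0:x1]
    n,l,s,c=cv2.connectedComponentsWithStats(m.astype(np.uint8));i=1+np.argmax(s[1:,4]);print(k,s[i],cv2.minAreaRect(cv2.convexHull(np.argwhere(l==i)[:,::-1].astype(np.int32))))
E
```

```text
blue [0.5146 0.1365 0.1012] gap 0.0004 rayT [0.5148 0.1365] rayS [0.5134 0.1354]
red [0.5252 0.2195 0.1019] gap 0.0002 rayT [0.5253 0.2198] rayS [0.5236 0.2179]
yellow [0.5345 0.302  0.1015] gap 0.0 rayT [0.5345 0.3024] rayS [0.5333 0.3008]
nut [ 0.5337 -0.1847  0.0533] gap 0.0004 rayT [ 0.5335 -0.1836] rayS [ 0.5381 -0.1773]
boss top [ 0.5336 -0.1861] rad 0.0277 [ 533.8 -186.2] 28.1
boss scene [ 0.5322 -0.187 ] rad 0.0269 [ 532.7 -186.2] 27.6
blue [239 270  12   9  93] ((244.5, 274.0), (8.0, 11.0), 90.0)
red [196 263  15  13 121] ((202.42306518554688, 269.1153869628906), (13.035454750061035, 11.371355056762695), 33.6900634765625)
```

The triangulated heights agree with the text: cap tops at 0.101 (0.100 given) and boss radius about 28 mm (29 given). Next I grasp the blue-band socket, closing along y, and lift it.

```bash
python3 - <<'E'
from h import *
q=quat(90); x,y=.514,.136
r.reach([x,y,.22],q); command_gripper(.056,60)
print('stop',r.move_straight([x,y,.085],speed=.12,max_force=12))
command_gripper(.0,60); s=r.read_state(); print('grip',s['grip_width'],s['grip_force'],s['eef_pos'],s['contact_force'])
r.move_straight([x,y,.19],speed=.12); s=r.read_state(); print(s['grip_width'],s['contact_force'],s['time_s'],s['joint_positions'])
T,_=grab('top','top1');S,_=grab('scene','scene1')
a=cv2.resize(T[220:310,130:290],None,fx=4,fy=4);b=cv2.resize(S[200:310,340:470],None,fx=3,fy=3)
o=np.zeros((700,640,3),np.uint8);o=np.zeros((360+0,640,3),np.uint8);o[:360]=a;p=np.zeros((330-100,640,3),np.uint8);p[:,:390]=b[:230];cv2.imwrite('pics/crop2.png',np.vstack([o,p])[:,:,::-1])
E
```

```text
stop False
grip 0.02028580550515567 58.64218890666962 [0.51428832 0.13606415 0.08572095] [-1.5268514  -0.17107339  5.67668221]
0.020820773711888528 [-0.76826499  0.44890707 -2.40611259] 5.0833 [ 1.14478841e-01  3.93553557e-01  1.57441357e+00  1.64463662e-05
  1.17544428e+00 -1.45631136e+00]
```

View pics/crop2.png

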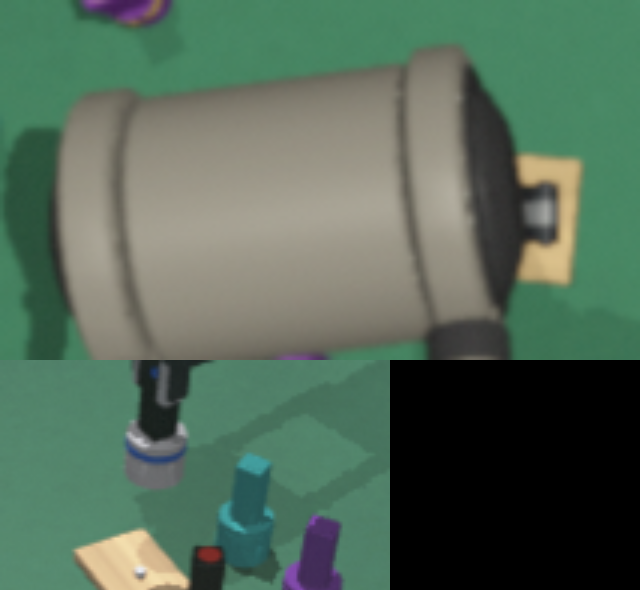

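The crop shows the blue-band socket held and hanging upright, clear of the rack and its pin. In both cameras the socket-to-nut offset gives the same TCP target, (0.533, -0.186). The next move is down onto the nut.

```bash
python3 - <<'E'
from h import *
q=quat(84.1); x,y=.5331,-.1863
r.reach([x,y,.19],q); r.move_straight([x,y,.145],speed=.12); r.hold(.2)
st=r.move_straight([x,y,.1175],speed=.03,max_force=12); s=r.read_state()
print(st,s['eef_pos'],s['contact_force'],s['torque'],s['grip_width'],s['time_s'])
S,_=grab('scene','scene2');cv2.imwrite('pics/crop3.png',cv2.resize(S[120:230,250:380],None,fx=5,fy=5,interpolation=cv2.INTER_CUBIC)[:,:,::-1])
E
```

```text
True [ 0.53288467 -0.18614017  0.11875495] [-1.02045044  0.03562787  4.75372368] [-0.02862925  0.08092808 -0.02311264] 0.020543047892205443 7.9667
```

View pics/crop3.png

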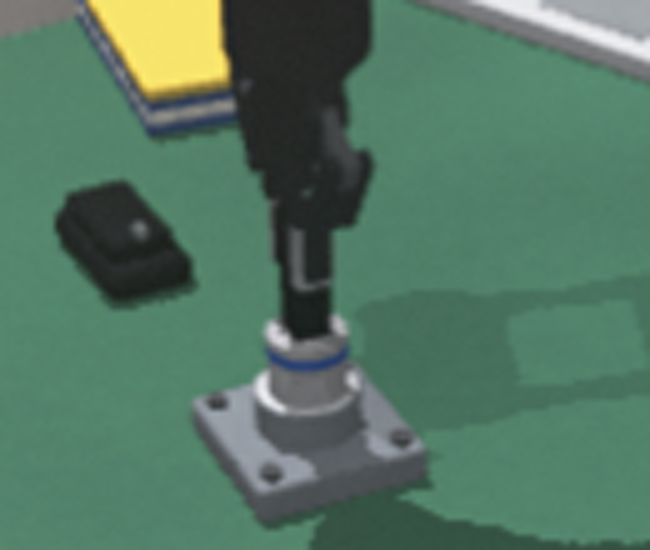

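The crop shows the blue-band socket with its rim on the boss at about (310,400). The stop height was 0.1188 against 0.1187 predicted for fully seated, where a stop on the nut's top would have been about 0.133. I'll press lightly, check that it holds and that the other sockets haven't moved, then hand in.

```bash
python3 - <<'E'
from m import *
p=r.read_state()['eef_pos']; st=r.move_straight([p[0],p[1],p[2]-.002],speed=.01,max_force=10); r.hold(.5); s=r.read_state()
print(st,s['eef_pos'],s['contact_force'],s['grip_width'],s['grip_force'])
S,_=grab('scene','scene3');T,_=grab('top','top3')
for k,q in(('red',(396,255,418,275)),('yellow',(420,280,442,298))): print(k,[b[:2] for b in blobs(S,k,q,4)])
d=cv2.absdiff(S,cv2.imread('pics/scene0.png')[:,:,::-1].copy()).max(2)
for n,(a,b) in dict(stampb=(317,313),stamps=(347,348),mouse=(274,168),cleaner=(230,178),turq=(451,348),purp=(394,330)).items(): print(n,(d[b-14:b+14,a-10:a+10]>40).sum())
if abs(s['eef_pos'][2]-.1187)<.002 and s['grip_width']>.018 and abs(s['contact_force'][2])<40: print('finish',r.finish_job(),r.read_state()['time_s'])
E
```

```text
True [ 0.53312497 -0.18616778  0.11880442] [-1.07892543  0.94396968  5.64433104] 0.02084588546767698 59.17533874511719
red [(35, array([409.3, 264.3]))]
yellow [(30, array([431.3, 289. ]))]
stampb 0
stamps 0
mouse 0
cleaner 0
turq 0
purp 0
the job is handed in; nothing more can be done
the job is handed in; nothing more can be done
```

I handed the job in with the large (blue-band) socket held upright and fully seated on the bench foot's nut; the red and yellow sockets are still on the rack, and the stamps, mouse and spray bottle haven't moved. I chose it because that nut measured the largest of the three (about 30 mm), so I didn't try the other two sockets.

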